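# Close up the tea sampler canister

## Robot

A 7-joint arm with a two-finger parallel gripper is mounted at the origin on the work surface. World frame = base frame: x ahead of the robot, y to its left, z up, the work surface at z = 0. Lengths are in mm, angles in degrees, forces in N, time in s.
With the tool pointing down it reaches from about 425 to 875 mm from the base axis. Payload 9.9 kg.
Tool frame: the origin (TCP) lies midway between the tips of the shut fingers; the grasp point (between the pads) lies 19 mm behind it (bot.hold_point_z is the z of the grasp point in the tool frame, in mm); z points along the fingers, y is the line along which they close (so a half turn about z gives the same grasp; the last joint's range is limited). The gripper opens to 85 mm and grips with 20 to 120 N. Pads are 22 mm wide; open, the fingers measure 114 mm over their backs; the gripper's body (76 mm by 85 mm) begins 54 mm behind the grasp point. The pads swing forward as they close: fully open they stand 13 mm farther back than shut.
Start: joints at [67.85, 32.985, 1.427, 82.34, -0.859, 64.687, -3.237], TCP at [201.285, -644.293, 231.289] pointing down, gripper open.
Joint ranges: [-157.87, 157.87], [-19.46, 123.44], [-87.15, 90], [11.01, 140.99], [-62.26, 242.26], [9.8, 113.94], [-161.44, 161.44]. Speed limits (degrees/s): [127.2, 127.2, 172.46, 172.46, 180, 180, 180].

## Interface

Orientations are given as [roll, pitch, yaw] about the fixed x, y, z axes, in that order (R = Rz(yaw) Ry(pitch) Rx(roll)).
In Python, from cell import bot, grab_frame, look_for, outline_of gives the robot as it stands.
- The arm moves only by the tool jog_arm, never from a script. Its argument "plan" is a list of rows, each a list of 7 numbers: the shift along the tool's x, y, z in cm, then the turn, a rotation vector about the tool's x, y, z in units of 5 degrees (1.0 is 5 degrees), then the gripper command: -1 is fully open, 1 is shut, values between are in proportion. A call has 1 to 5 rows; each row shifts and turns the commanded pose from where the row before left it, along the tool's axes as they then stand; what a row does not reach is not made up. A row lasts 1/10 s, in which the tool goes at most 50 mm and 8.59 degrees, less where a joint would pass 70% of its speed; a pose out of reach is approached as far as the arm can. A call with a gripper value outside its range is refused whole. The fingers move at their own pace and stop on an object; "grip_force" is the grip in N (left out, the last holds). Time passes only in rows, so rows that do not move let the fingers close. It gives the time, the measured TCP pose, the force, the opening and the grip force at its end, in the units of the state.
- bot.get_state(): the state, without advancing time (a new reading comes with each control period).
- grab_frame(name): name is "scene" or "top"; returns a dict with "image" (400x640x3 uint8, red, green, blue), "fx", "fy", "cx", "cy" (pixels), "origin" and "attitude" of the camera in the world. Camera axes: x right, y down, z forward; pixel columns grow to the right and rows downward; lengths in mm; the calibration is good to about 2 mm. A picture is of the moment at which its call begins. There is no depth.
- bot.job_done(): hands the job in; it is judged then, once.
Trained networks look in a picture, given as the dict that the camera call returned (one of the last four; its "shot" number tells which), for a name from the list of things; names that differ only in an ending like _2 or _b are one class to them, and where a whole thing is asked for, a point or a joint stands for the part that bears it (a point fixed in the world has none). Each returns a list of dicts, best first, with "score" (0 to 1); they miss things now and then, are a little off and sometimes report something else, mostly with a low value. They report only what shows in the picture. A call takes as long as a camera call. They do not tell look-alikes from the thing itself.
- look_for(label, picture): "at" ([x, y, z] in mm, in world coordinates, good to about 4 mm: the middle of the surface that is visible of it).
- outline_of(label, picture): "pixels" (400x640 bool, what is visible of it).
The state is a dict: "t": time; "joint_positions": joint angles; "qvel": joint speeds; "tau": joint torques, N m; "eef_pos": TCP position; "orientation": TCP orientation; "contact_force": force on the tool from outside, world axes, zero at the start; "ft_torque": the same for the moment, N m; "width": finger opening in mm; "grip_force": force on a finger pad.
Only numpy, scipy, OpenCV 4.12 (cv2) and the standard library are available. Lean on these libraries where they do the work, as an engineer would, in place of code of your own. Each camera call takes 0.05 s, during which the arm holds its last target. There are 200 camera calls.

## Task

The shop is closing: put the wooden lid on the open tea canister that leans in the sloping stand, fully home in its mouth, and let go of it. Then swing the canister's wire bail over center so that it snaps down onto the front of the lid and clamps it shut. Leave the other goods on the counter where they are.

Things in the scene. Friction and masses are not known exactly. Their poses are not given: they have to be found in the camera images.
- stand: Fixed pale-wood sloping stand on the counter, base board 200 x 150 x 15 mm, carrying the canister; its height with the canister, lid on and bail at its highest, is about 230 mm. Origin on the counter under the canister's foot; z up; its -x side (the low side of the slope) faces roughly towards the robot.
- canister: Fixed teal ceramic canister, copper band at its foot, 100 mm outside diameter, 120 mm tall, leaning 30 degrees from vertical towards the stand's -x side. Origin: centre of its underside; z along its leaning axis to the mouth, x to the side where the open bail leans (away from the robot), y along the bail's hinge. Mouth 82 mm inside diameter, rim at z = 120 mm.
- mouth (a point): Centre of the canister's mouth in the plane of its rim; axes as the canister's.
- lid: Loose round lid, 220 g: cork plug 76 mm across, 12 mm deep, under a dark wooden disc 108 mm across, 8 mm thick, with an upright pale knob 28 mm across, 28 mm tall in its middle. Starts flat on its plug, knob up. Origin: centre of the plug's underside, z up: disc top z = 20 mm, knob top z = 48 mm. Seated, the disc lies on the rim and the origin is 12 mm below the mouth point (3 mm side play).
- bail (a joint): Bail angle, rad: 0 = open, leaning 60 degrees behind the canister's axis (its +x side); grows as it swings over the lid to the -x side. Spring loaded over center: below 1.22 it springs back to 0, beyond it springs on to closed. Takes about 5 N at the bar square to the arms, up to 15 N pushed askew. On a seated lid it rests at about 2.28, pressing the disc with about 4 N; with no lid at 2.42.
- bail_pivot (a point): Middle of the bail's hinge axis, which runs along the canister's y; it lies in the canister's frame at x = +24 mm, z = 108 mm (12 mm below the rim). Axes as the canister's. A thin spring strut sits outside the arm on the +y side, out to y = 78 mm.
- bail_bar (a point): Middle of the bail's cross bar. The bail is a U of 6 mm steel wire: arms at y = -62 and +62 mm of the canister, joined by a straight bar parallel to the canister's y, 74 mm from the hinge axis; the bar's middle 60 mm carries a red sleeve 10 mm in diameter, centred here. The bar passes 8 mm clear of the seated lid's knob.
- tumbler: Bystander: moss-green tumbler without handle, 74 mm across, 95 mm tall. It and the lid may have changed places. Origin at the centre of its foot.
- mug: Bystander: blue mug, 80 mm across, 85 mm tall, beside the stand. Origin at the centre of its foot.
- bowl: Bystander: sand-coloured bowl, 130 mm across, 55 mm tall. Origin at the centre of its foot.
- pine: Bystander: dark green turned wooden pine tree, 68 mm across, 115 mm tall. Origin at the centre of its foot.
- tea_tin: Bystander: red tin with paper label, 72 mm across, 100 mm tall. Origin at the centre of its foot.
- scoop: Bystander: spoon lying on the counter near the robot. Origin under its middle.
Not all that is in view belongs to the job. Several things have the shape of the lid; the one meant has the colours described above.

How it is judged:
By the outcome, as a careful person would: the job done as asked, in the order asked, and still so for the second after the job is handed in, with the robot touching nothing.
It also fails if it takes over 54 s, if anything falls off the work surface, if the arm or the gripper's body presses on something with over 40 N, if the wrist force passes 120 N, or if a joint passes its speed limit or range.

## Working session

There is one attempt and no reset: what is moved stays moved. The work goes in short steps, Python scripts to look and compute and a tool call to move; the robot and the scene stay as the last step left them, time stands still between calls to the robot, and variables do not carry over. Pictures are saved under pics/ and viewed, at most 10 in all, crops included, and the job is handed in when it is done.

Besides the shell and the picture viewer there is one more tool, called after "Call:" as name([rows], argument=value, ...), one row to a line, values as JSON. jog_arm: Moves the arm, as the interface text tells. Its arguments: {"type":"object","properties":{"plan":{"type":"array"},"grip_force":{"type":"number"}},"required":["plan"]}

```bash
ls; mkdir -p pics
python3 - <<'E'
from cell import bot, grab_frame, look_for, outline_of
import cv2,numpy as np
s=bot.get_state(); print({k:np.round(v,2).tolist() for k,v in s.items()}, bot.hold_point_z)
for n in("scene","top"):
    f=grab_frame(n); cv2.imwrite(f"pics/{n}0.png",f["image"][:,:,::-1])
    print(n,f["fx"],f["cx"],f["cy"],np.round(f["origin"],1),np.round(f["attitude"],3))
    for l in("lid","canister","stand","mouth","bail_bar","bail","tumbler","mug","bowl","pine","tea_tin"):
        print(l,[(round(d["score"],2),np.round(d["at"]).tolist()) for d in look_for(l,f)[:4]])
E
```

```text
pics
{'t': 0.0, 'joint_positions': [67.85, 33.03, 1.42, 82.39, -0.86, 64.69, -3.24], 'qvel': [0.0, -0.05, -0.07, 0.07, -0.01, 0.03, -0.07], 'tau': [0.0, -76.58, 2.25, -28.6, 0.02, 0.01, -0.0], 'eef_pos': [201.16, -643.86, 230.44], 'orientation': [-179.91, 0.01, 17.35], 'contact_force': [0.04, 0.86, 1.44], 'ft_torque': [0.06, -0.01, -0.05], 'grip_force': 0.0, 'width': 85.23} -18.700000000000003
scene 433.9066417091136 312.52321939616144 196.65746148136537 [1022.2 -660.9 1213.5] [-141.645   -0.212   39.692]
lid [(0.9, [444.0, -289.0, 23.0]), (0.89, [286.0, -282.0, 25.0]), (0.57, [388.0, -455.0, 21.0]), (0.42, [626.0, 160.0, 133.0])]
canister [(0.7, [621.0, 162.0, 127.0]), (0.16, [692.0, -126.0, 22.0])]
stand [(0.7, [629.0, 150.0, 79.0])]
mouth [(0.63, [620.0, 164.0, 136.0])]
bail_bar [(0.63, [635.0, 165.0, 223.0])]
bail [(0.63, [342.0, 338.0, 76.0]), (0.42, [634.0, 164.0, 230.0])]
tumbler [(0.67, [552.0, -112.0, 61.0])]
mug [(0.7, [647.0, 324.0, 53.0])]
bowl [(0.96, [695.0, -128.0, 21.0])]
pine [(0.95, [687.0, -383.0, 69.0]), (0.17, [341.0, 338.0, 78.0])]
tea_tin [(0.87, [342.0, 339.0, 79.0])]
top 388.477959153608 312.5563139264841 197.67794324554416 [ 422.6   -5.8 1278.3] [-176.738   -0.853  -89.36 ]
lid [(0.9, [383.0, -448.0, 20.0]), (0.68, [438.0, -286.0, 19.0]), (0.62, [276.0, -273.0, 20.0])]
canister [(0.85, [606.0, 185.0, 137.0])]
stand [(0.97, [592.0, 172.0, 78.0])]
mouth []
bail_bar [(0.63, [638.0, 180.0, 227.0])]
bail [(0.74, [632.0, 182.0, 228.0])]
tumbler [(0.79, [563.0, -123.0, 33.0]), (0.41, [602.0, 186.0, 136.0])]
mug [(0.69, [643.0, 342.0, 34.0])]
bowl [(0.92, [710.0, -146.0, 22.0])]
pine [(0.63, [663.0, -360.0, 67.0])]
tea_tin [(0.62, [330.0, 345.0, 102.0]), (0.4, [634.0, 182.0, 224.0])]
```

View pics/scene0.png

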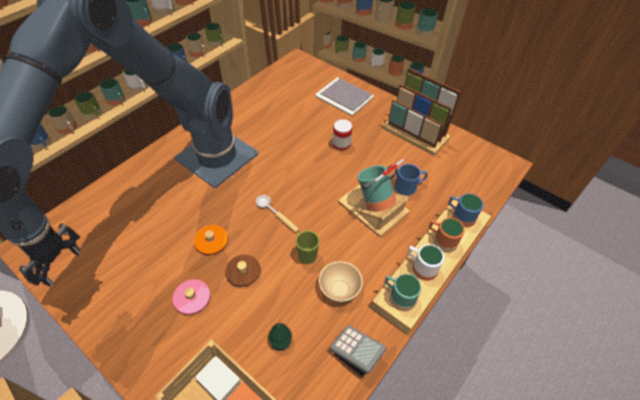

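View pics/top0.png

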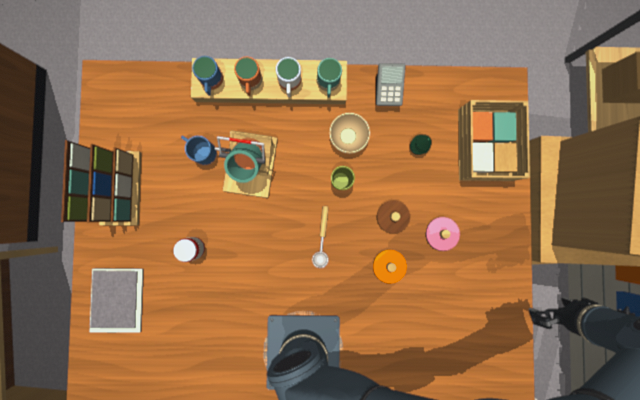

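The scene picture shows three lid-shaped things: orange (210,239), dark brown with pale knob (243,270) and pink (191,296). In the top view they are at (390,267), (393,216) and (443,233). The brown one matches the description. The canister is at top (242,165), scene (377,187), and the red sleeve is just beyond it. Next I'll take close crops and measure colour blobs.

```bash
cat > h.py <<'E'
import numpy as np, cv2
from scipy.spatial.transform import Rotation as R
def Rm(a): return R.from_euler('xyz',a,degrees=True).as_matrix()
def proj(f,P):
    p=(np.atleast_2d(P)-np.array(f["origin"]))@Rm(f["attitude"])
    return np.c_[f["fx"]*p[:,0]/p[:,2]+f["cx"],f["fy"]*p[:,1]/p[:,2]+f["cy"]]
def ray(f,uv):
    d=Rm(f["attitude"])@np.array([(uv[0]-f["cx"])/f["fx"],(uv[1]-f["cy"])/f["fy"],1]); return np.array(f["origin"]),d/np.linalg.norm(d)
def tri(f1,u1,f2,u2):
    A=0;b=0;L=[]
    for f,u in((f1,u1),(f2,u2)):
        o,d=ray(f,u);M=np.eye(3)-np.outer(d,d);A=A+M;b=b+M@o;L.append((o,d))
    X=np.linalg.solve(A,b); return X,[np.linalg.norm((X-o)-d*((X-o)@d)) for o,d in L]
E
python3 - <<'E'
from cell import *
from h import *
import pickle
F={n:grab_frame(n) for n in("scene","top")}; pickle.dump(F,open("F.pkl","wb"))
T=[]
for n,c in(("scene",(380,185)),("scene",(243,268)),("top",(242,155)),("top",(393,216))):
    im=F[n]["image"];x,y=c;k=im[y-35:y+35,x-47:x+47]
    T.append(cv2.resize(k[:,:,::-1],None,fx=4.2,fy=4.2,interpolation=cv2.INTER_CUBIC))
cv2.imwrite("pics/crop1.png",np.vstack([np.hstack(T[:2]),np.hstack(T[2:])]))
pts={}
for n in F:
    im=F[n]["image"]; hsv=cv2.cvtColor(im,cv2.COLOR_RGB2HSV)
    red=(((hsv[...,0]<6)|(hsv[...,0]>174))&(hsv[...,1]>170)&(hsv[...,2]>110)).astype(np.uint8)
    k,l,st,ce=cv2.connectedComponentsWithStats(red)
    print(n,[(s.tolist(),np.round(c,1).tolist()) for s,c in zip(st[1:],ce[1:]) if s[4]>12])
    for d in outline_of("lid",F[n])[:3]:
        m=d["pixels"]; v,u=np.nonzero(m); print("lid",d["score"],u.mean().round(1),v.mean().round(1),m.sum(),im[m].mean(0).round())
E
```

```text
scene [([334, 130, 17, 7, 49], [343.0, 133.6]), ([383, 165, 13, 10, 37], [389.5, 169.3])]
lid 0.79 242.4 269.6 817 [145.  93.  58.]
lid 0.69 210.3 239.1 771 [234. 128.  22.]
lid 0.64 191.1 296.3 984 [236. 149. 167.]
top [([230, 138, 21, 6, 51], [240.4, 140.4])]
lid 0.95 393.2 216.0 860 [139.  90.  52.]
lid 0.76 389.0 265.8 872 [230. 135.  17.]
lid 0.57 442.1 232.9 886 [227. 148. 166.]
```

View pics/crop1.png

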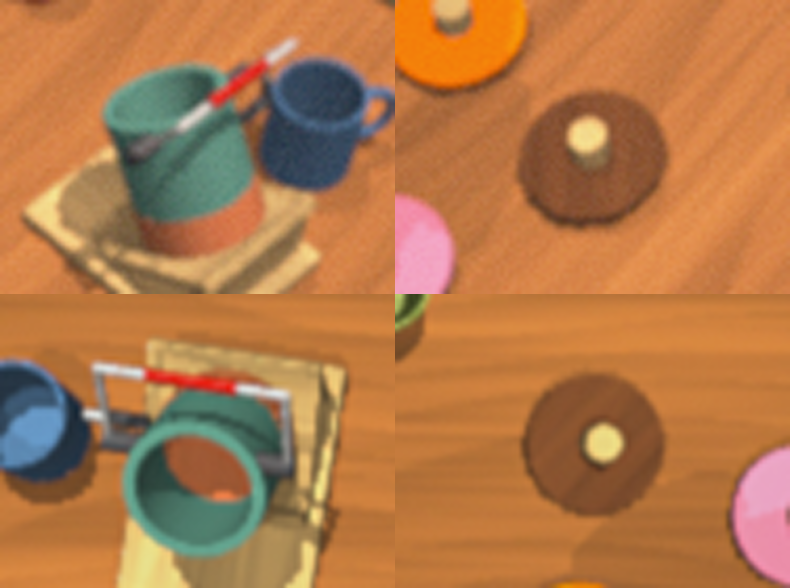

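The close crop shows the brown disc with a pale knob and no look-alike confusion. The open bail leans behind the canister: red sleeve at top (240,140) and scene (389.5,169), rim centre near top (241.5,166) and scene (373,174).

```bash
cat >> h.py <<'E'
def canT(p):  # x,y,z0,yaw
    M=R.from_euler('z',p[3],degrees=True).as_matrix()@R.from_euler('y',-30,degrees=True).as_matrix()
    return M,np.array(p[:3])
E
python3 - <<'E'
from h import *
import pickle
from scipy.optimize import least_squares
F=pickle.load(open("F.pkl","rb")); s,t=F["scene"],F["top"]
cs=lambda a,b:np.array([333+(a+.5)/4.2-.5,150+(b+.5)/4.2-.5]); ct=lambda a,b:np.array([195+(a+.5)/4.2-.5,120+(b+.5-294)/4.2-.5])
th=np.linspace(0,2*np.pi,180); rim=np.c_[50*np.cos(th),50*np.sin(th),0*th+120]; inner=rim*[.82,.82,1]
bar=np.array([[88.1,0,145]]); ends=np.array([[88.1,30,145],[88.1,-30,145]])
def res(p):
    M,o=canT(p); W=lambda X:X@M.T+o
    r=[]
    r+=list(proj(t,W(bar))[0]-[240.4,140.4])+list(proj(s,W(bar))[0]-[389.5,169.3])
    pe=proj(t,W(ends)); r+=list((pe-[ct(145,374),ct(235,388)]).ravel()) 
    pe=proj(s,W(ends)); r+=list((pe-[cs(267,62),cs(212,100)]).ravel())
    pe=proj(t,W(np.array([[88.1,62,145],[88.1,-62,145]]))); r+=list((pe-[ct(97,368),ct(288,394)]).ravel())
    e=proj(t,W(rim)); r+=[e[:,0].min()-ct(125,0)[0],e[:,0].max()-ct(267,0)[0],e[:,1].max()-ct(0,553)[1]]
    e=proj(s,W(rim)); r+=[e[:,0].min()-cs(106,0)[0],e[:,1].min()-cs(0,65)[1],e[:,0].max()-cs(231,0)[0]]
    return np.array(r)
q=min((least_squares(res,[660,180,50,y],loss='soft_l1') for y in(-20,0,20)),key=lambda q:q.cost)
print(np.round(q.x,2),q.cost); print(np.round(q.fun,1))
M,o=canT(q.x); W=lambda X:np.array(X)@M.T+o
print("mouth",W([0,0,120]).round(1),"pivot",W([24,0,108]).round(1),"bar",W([88.1,0,145]).round(1))
np.save("can.npy",q.x)
# lid: fit x,y,z of disc & knob
hs={n:cv2.cvtColor(F[n]["image"],cv2.COLOR_RGB2HSV) for n in F}
k={}
for n,c in(("scene",(242,267)),("top",(394.5,216))):
    im=F[n]["image"].astype(int); x,y=map(int,c)
    yy,xx=np.mgrid[y-14:y+15,x-14:x+15]; m=im[yy,xx].sum(2)>520; k[n]=np.array([xx[m].mean(),yy[m].mean()]);print(n,k[n],m.sum())
print("knob top",tri(s,k["scene"],t,k["top"]))
print("disc",tri(s,(242.4,269.6),t,(393.2,216.0)))
E
```

```text
[634.4  179.25  53.25  -7.37] 2.0752841131970454
[-0.1 -0.2  0.3  0.1  0.3 -0.   0.6 -0.3  0.   0.1  0.3  0.9  0.1 -0.2
 -0.5 -0.1 -0.6 -0.2  0.9 -0.7 -0.9 -0.5]
mouth [574.9 186.9 157.2] pivot [601.5 183.5 158.8] bar [638.2 178.8 222.9]
scene [241.39583333 264.77083333] 48
top [395.36363636 216.09090909] 44
knob top (array([ 437.0525848 , -288.56064009,   42.65655178]), [np.float64(0.79067922981767), np.float64(0.7906792298176905)])
disc (array([ 437.20567211, -288.71316463,   12.80820955]), [np.float64(1.383253102128013), np.float64(1.3832531021282162)])
```

Measured: lid at (437,-288.5) upright, mouth at (575,187,157), bail bar at (638,179,223), stand yaw about -7°. I'll move over the lid first.

Call:
jog_arm([
  [3.31,-2.69,1.2,0,0,0,-0.2],
  [3.31,-2.69,1.2,0,0,0,-0.2],
  [3.31,-2.69,1.2,0,0,0,-0.2],
  [3.31,-2.69,1.2,0,0,0,-0.2],
  [3.31,-2.69,1.2,0,0,0,-0.2],
], grip_force=40)

```text
t: 1.9
eef_pos: [319.9, -465.1, 171.1]
orientation: [180.0, -0.0, 17.3]
contact_force: [0.9, -1.2, -0.8]
width: 51.0
grip_force: 0.0
```

Call:
jog_arm([
  [3.31,-2.69,1.2,0,0,0,-0.2],
  [3.31,-2.69,1.2,0,0,0,-0.2],
  [3.31,-2.69,1.2,0,0,0,-0.2],
  [3.31,-2.69,1.2,0,0,0,-0.2],
  [3.31,-2.69,1.2,0,0,0,-0.2],
])

```text
t: 2.4
eef_pos: [438.0, -287.5, 111.1]
orientation: [180.0, -0.0, 17.3]
contact_force: [0.5, -0.2, 0.3]
width: 51.1
grip_force: 0.0
```

Call:
jog_arm([
  [0,0,0,0,0,0,-0.2],
  [0,0,0,0,0,0,-0.2],
])

```text
t: 2.6
eef_pos: [437.6, -287.9, 111.2]
orientation: [-180.0, 0.0, 17.5]
contact_force: [0.0, -1.2, 0.5]
width: 51.2
grip_force: 0.0
```

Call:
jog_arm([
  [0,0,2.9,0,0,0,-0.2],
  [0,0,2.9,0,0,0,-0.2],
  [0,0,1.8,0,0,0,-0.2],
  [0,0,1.0,0,0,0,-0.2],
  [0,0,0,0,0,0,-0.2],
])

```text
t: 3.1
eef_pos: [435.9, -289.7, 24.6]
orientation: [-180.0, 0.1, 17.2]
contact_force: [0.7, -0.4, 0.1]
width: 51.0
grip_force: 0.0
```

Call:
jog_arm([
  [0,0,0,0,0,0,1],
  [0,0,0,0,0,0,1],
  [0,0,0,0,0,0,1],
  [0,0,0,0,0,0,1],
  [0,0,0,0,0,0,1],
])

```text
t: 3.6
eef_pos: [437.3, -289.6, 26.4]
orientation: [179.9, -0.1, 17.3]
contact_force: [-1.8, -0.3, 7.4]
width: 26.5
grip_force: 39.8
```

Call:
jog_arm([
  [0,0,-1.0,0,0,0,1],
  [0,0,-3.0,0,0,0,1],
  [0,0,-5.0,0,0,0,1],
  [0,0,-5.0,0,0,0,1],
  [0,0,-5.0,0,0,0,1],
], grip_force=70)

```text
t: 4.1
eef_pos: [436.4, -288.3, 218.0]
orientation: [-180.0, -0.0, 17.4]
contact_force: [1.0, -0.8, -2.4]
width: 25.8
grip_force: 69.2
```

```bash
cat >> h.py <<'E'
def target(c):  # TCP at canister coords c, tool [cy,cx,-cz]
    M,o=canT(np.load("can.npy")); return M@np.array(c,float)+o, np.c_[M[:,1],M[:,0],-M[:,2]]
def rows(pos,A,n,s,quiet=False):
    """rows from state s to pos/A: n equal rows, world-straight line, even turn"""
    p0=np.array(s["eef_pos"]); A0=Rm(s["orientation"]); w=R.from_matrix(A0.T@A).as_rotvec()
    out=[]
    for i in range(n):
        Ai=A0@R.from_rotvec(w*i/n).as_matrix()
        out.append(np.r_[Ai.T@(pos-p0)/n/10,np.degrees(w)/n/5].round(2).tolist())
    print(len(out),"dist/row",np.linalg.norm(pos-p0)/n,"deg/row",np.degrees(np.linalg.norm(w))/n)
    for r in out: print(r)
E
python3 - <<'E'
from cell import *
from h import *
s=bot.get_state(); print(s["eef_pos"],s["orientation"],s["contact_force"],s["width"],s["joint_positions"])
f=grab_frame("scene"); cv2.imwrite("pics/held.png",cv2.resize(f["image"][200:340,150:350,::-1],None,fx=3,fy=3,interpolation=cv2.INTER_CUBIC))
p,A=target([0,0,194]); print(p,R.from_matrix(A).as_euler('xyz',degrees=True))
rows(p+[-60,0,60],A,15,s)
E
```

```text
[ 436.43332075 -288.29448691  218.00320111] [-1.79991536e+02 -8.01963524e-03  1.73679170e+01] [ 0.97169055 -0.76626055 -2.36182339] 25.76156918666202 [ 28.0559642   20.86272989   0.36180121 106.30694941  -0.17631441
  52.83130037 -44.1315133 ]
[538.19993298 191.68853705 221.25522313] [150.           0.          82.62956694]
15 dist/row 32.395402381440555 deg/row 4.741948929434013
[1.22, -2.97, -0.42, -0.36, 0.23, -0.85]
[1.45, -2.86, -0.49, -0.36, 0.23, -0.85]
[1.66, -2.73, -0.54, -0.36, 0.23, -0.85]
[1.87, -2.58, -0.59, -0.36, 0.23, -0.85]
[2.07, -2.41, -0.63, -0.36, 0.23, -0.85]
[2.25, -2.23, -0.66, -0.36, 0.23, -0.85]
[2.43, -2.04, -0.68, -0.36, 0.23, -0.85]
[2.58, -1.83, -0.69, -0.36, 0.23, -0.85]
[2.72, -1.61, -0.69, -0.36, 0.23, -0.85]
[2.85, -1.39, -0.68, -0.36, 0.23, -0.85]
[2.96, -1.15, -0.66, -0.36, 0.23, -0.85]
[3.04, -0.91, -0.63, -0.36, 0.23, -0.85]
[3.12, -0.66, -0.6, -0.36, 0.23, -0.85]
[3.17, -0.41, -0.55, -0.36, 0.23, -0.85]
[3.2, -0.16, -0.49, -0.36, 0.23, -0.85]
```

View pics/held.png

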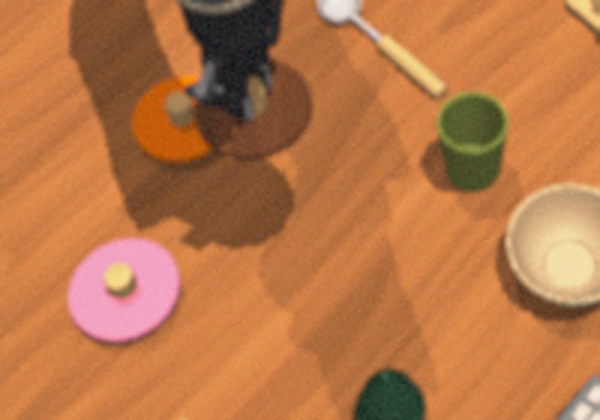

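The picture shows the brown lid held level in the gripper, at crop (255,110), clear of the counter. I'll carry it over and tilt on the way.

Call:
jog_arm([
  [1.22,-2.97,-0.42,-0.36,0.23,-0.85,1],
  [1.45,-2.86,-0.49,-0.36,0.23,-0.85,1],
  [1.66,-2.73,-0.54,-0.36,0.23,-0.85,1],
  [1.87,-2.58,-0.59,-0.36,0.23,-0.85,1],
  [2.07,-2.41,-0.63,-0.36,0.23,-0.85,1],
])

```text
t: 4.65
eef_pos: [450.5, -127.3, 237.0]
orientation: [170.0, -4.0, 39.2]
contact_force: [1.0, -0.1, -2.6]
width: 25.9
grip_force: 69.7
```

Call:
jog_arm([
  [2.25,-2.23,-0.66,-0.36,0.23,-0.85,1],
  [2.43,-2.04,-0.68,-0.36,0.23,-0.85,1],
  [2.58,-1.83,-0.69,-0.36,0.23,-0.85,1],
  [2.72,-1.61,-0.69,-0.36,0.23,-0.85,1],
  [2.85,-1.39,-0.68,-0.36,0.23,-0.85,1],
])

```text
t: 5.15
eef_pos: [464.2, 32.5, 258.1]
orientation: [159.4, -3.9, 61.2]
contact_force: [0.5, -0.7, -2.0]
width: 25.7
grip_force: 69.7
```

Call:
jog_arm([
  [2.96,-1.15,-0.66,-0.36,0.23,-0.85,1],
  [3.04,-0.91,-0.63,-0.36,0.23,-0.85,1],
  [3.12,-0.66,-0.6,-0.36,0.23,-0.85,1],
  [3.17,-0.41,-0.55,-0.36,0.23,-0.85,1],
  [3.2,-0.16,-0.49,-0.36,0.23,-0.85,1],
])

```text
t: 5.65
eef_pos: [478.0, 192.5, 278.9]
orientation: [149.5, 0.1, 82.9]
contact_force: [0.6, 0.9, -3.0]
width: 26.0
grip_force: 69.7
```

Run:
```python
from cell import *
from h import *
s=bot.get_state(); print(s["eef_pos"],s["orientation"],s["contact_force"],s["width"],s["joint_positions"])
p,A=target([0,0,184]); rows(p,A,4,s)
```

```text
[477.9916272  192.53340283 278.87303377] [1.49519042e+02 8.83035703e-02 8.28640737e+01] [ 0.56127451  0.85066643 -2.97335305] 25.992169035464844 [-23.24454612   7.65382958 -22.79901847 124.10188678  46.1649526
  38.57983722 -86.86105842]
4 dist/row 23.240223630207936 deg/row 0.1356201444786723
[0.17, 0.56, 2.25, 0.02, -0.0, 0.01]
[0.17, 0.56, 2.25, 0.02, -0.0, 0.01]
[0.17, 0.57, 2.25, 0.02, -0.0, 0.01]
[0.17, 0.57, 2.25, 0.02, -0.0, 0.01]
```

Call:
jog_arm([
  [0.17,0.56,2.25,0.02,0,0.01,1],
  [0.17,0.56,2.25,0.02,0,0.01,1],
  [0.17,0.57,2.25,0.02,0,0.01,1],
  [0.17,0.57,2.25,0.02,0,0.01,1],
  [0,0,0,0,0,0,1],
])

```text
t: 6.15
eef_pos: [544.0, 188.6, 210.0]
orientation: [150.2, 0.1, 82.4]
contact_force: [-1.0, -0.6, -1.5]
width: 25.6
grip_force: 69.7
```

Run:
```python
from cell import *
from h import *
s=bot.get_state(); print(s["eef_pos"],s["orientation"],s["contact_force"],s["width"])
M,o=canT(np.load("can.npy")); print("can coords",(np.array(s["eef_pos"])-o)@M)
th=np.linspace(0,2*np.pi,60)
p=np.array(s["eef_pos"]); c=(p-o)@M
T=[]
for n,(x,y) in(("scene",(375,175)),("top",(240,160))):
    f=grab_frame(n); im=f["image"][y-40:y+40,x-45:x+45,::-1]; im=cv2.resize(im,None,fx=4.4,fy=4.4,interpolation=cv2.INTER_CUBIC)
    a=im.copy()
    for r,h,col in((50,120,(0,255,255)),(54,c[2]-26.4+20,(255,0,255))):
        q=np.c_[r*np.cos(th),r*np.sin(th),0*th+h]; 
        if r==54:q[:,:2]+=c[:2]
        for u,v in (proj(f,q@M.T+o)-[x-45,y-40]+.5)*4.4: cv2.circle(a,(int(u),int(v)),1,col,-1)
    T.append(np.hstack([im,a]))
cv2.imwrite("pics/pre.png",np.vstack(T)[:, :].copy()); print(np.vstack(T).shape)
```

```text
[544.03430927 188.64945774 209.96035164] [1.50155059e+02 6.83713077e-02 8.24242732e+01] [-1.03109944 -0.58479142 -1.45747507] 25.60656705085624
can coords [ -0.298833    -2.26551272 181.13033711]
(704, 792, 3)
```

View pics/pre.png

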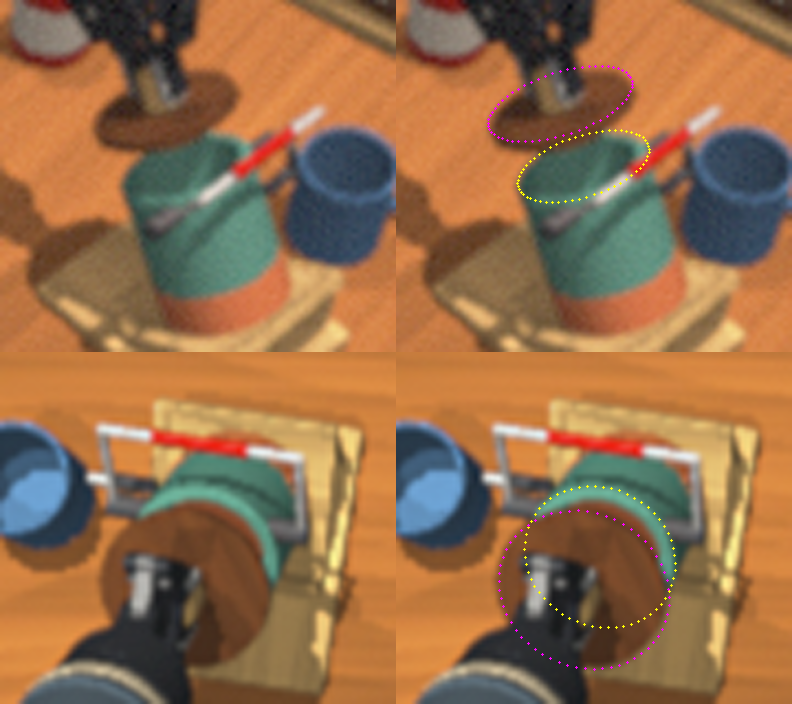

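The top view shows the disc and rim matching their overlays to about 1 px. In the scene view both overlays share the same small offset, so the relative pose is good. I'll average the noisy TCP reading and then descend.

```bash
cat >> h.py <<'E'
def avg(n=8):
    from cell import bot,grab_frame
    P=[];A=[];C=[]
    for i in range(n):
        grab_frame("top"); s=bot.get_state(); P.append(s["eef_pos"]);A.append(Rm(s["orientation"]));C.append(s["contact_force"])
    s=dict(s); s["eef_pos"]=np.mean(P,0); s["orientation"]=R.from_matrix(A).mean().as_euler('xyz',degrees=True); s["contact_force"]=np.mean(C,0)
    M,o=canT(np.load("can.npy")); print("can",((s["eef_pos"]-o)@M).round(2),"std",np.std(P,0).round(2),"ori",s["orientation"].round(2),"F",s["contact_force"].round(1),"F can",(s["contact_force"]@M).round(1),"w",s["width"],"t",s["t"]); return s
E
python3 - <<'E'
from h import *
s=avg(); p,A=target([0,0,150]); rows(p,A,4,s)
E
```

```text
can [  0.26  -1.05 183.84] std [0.17 0.07 0.18] ori [ 1.4999e+02 -8.0000e-02  8.2540e+01] F [ 0.3  0.2 -2.2] F can [-0.9  0.2 -2. ] w 25.83845491129481 t 6.65
4 dist/row 8.464510911837944 deg/row 0.030514896276925337
[0.03, -0.01, 0.85, 0.0, -0.0, -0.01]
[0.03, -0.01, 0.85, 0.0, -0.0, -0.01]
[0.03, -0.01, 0.85, 0.0, -0.0, -0.01]
[0.03, -0.01, 0.85, 0.0, -0.0, -0.01]
```

Call:
jog_arm([
  [0.03,-0.01,0.85,0,0,0,1],
  [0.03,-0.01,0.85,0,0,0,1],
  [0.03,-0.01,0.85,0,0,0,1],
  [0.02,0,0.85,0,0,0,1],
  [0,0,0.3,0,0,0,1],
])

```text
t: 7.15
eef_pos: [562.0, 188.1, 178.1]
orientation: [150.1, 0.0, 82.5]
contact_force: [-0.8, 0.8, -2.1]
width: 26.3
grip_force: 69.7
```

Call:
jog_arm([
  [0,0,0.3,0,0,0,1],
  [0,0,0.2,0,0,0,1],
  [0,0,0.2,0,0,0,1],
  [0,0,0.2,0,0,0,1],
  [0,0,0,0,0,0,1],
])

```text
t: 7.65
eef_pos: [566.3, 187.9, 171.8]
orientation: [150.0, -0.1, 82.5]
contact_force: [0.8, -0.2, -2.0]
width: 25.4
grip_force: 69.8
```

Run:
```python
from h import *
s=avg(4)
```

```text
can [-1.2000e-01 -1.1000e-01  1.3711e+02] std [0.01 0.01 0.04] ori [ 1.5003e+02 -5.0000e-02  8.2520e+01] F [-0.2 -0.  -2. ] F can [-1.2 -0.1 -1.6] w 25.639790650758012 t 7.85
```

Call:
jog_arm([
  [0,0,0.15,0,0,0,1],
  [0,0,0.15,0,0,0,1],
  [0,0,0.1,0,0,0,1],
  [0,0,0,0,0,0,1],
  [0,0,0,0,0,0,1],
])

```text
t: 8.35
eef_pos: [566.7, 188.0, 171.4]
orientation: [149.8, -0.1, 82.6]
contact_force: [-35.9, -6.1, 46.5]
width: 25.6
grip_force: 76.4
```

Run:
```python
from h import *
s=avg(4)
```

```text
can [-4.0000e-02  4.0000e-02  1.3643e+02] std [0.01 0.03 0.01] ori [ 1.4984e+02 -1.0000e-01  8.2580e+01] F [-36.5  -5.2  45.6] F can [-7.9 -9.9 57.3] w 25.4872222563264 t 8.55
```

Firm contact 2 mm from the predicted seat, well past the 146 where the plug would meet the rim, so the disc is on the rim. I'll relax the force, let go, and back off.

Call:
jog_arm([
  [0,0,-0.15,0,0,0,1],
  [0,0,-0.15,0,0,0,1],
  [0,0,0,0,0,0,-0.2],
  [0,0,0,0,0,0,-0.2],
  [0,0,0,0,0,0,-0.2],
])

```text
t: 9.05
eef_pos: [567.1, 187.9, 170.9]
orientation: [150.0, -0.1, 82.5]
contact_force: [0.1, -0.9, 0.5]
width: 51.3
grip_force: 0.0
```

Call:
jog_arm([
  [0,0,0,0,0,0,-0.2],
  [0,0,-1,0,0,0,-0.2],
  [0,0,-3,0,0,0,-0.2],
  [0,0,-4,0,0,0,-0.2],
  [0,0,-4,0,0,0,1],
])

```text
t: 9.55
eef_pos: [506.3, 195.6, 275.4]
orientation: [150.1, -0.0, 82.5]
contact_force: [1.8, 0.4, 0.5]
width: 38.2
grip_force: 0.0
```

Run:
```python
from cell import *
from h import *
s=avg(4)
M,o=canT(np.load("can.npy"))
th=np.linspace(0,2*np.pi,60);T=[]
for n,(x,y) in(("scene",(375,175)),("top",(240,160))):
    f=grab_frame(n); im=f["image"][y-40:y+40,x-45:x+45,::-1]; im=cv2.resize(im,None,fx=4.4,fy=4.4,interpolation=cv2.INTER_CUBIC)
    a=im.copy(); q=np.c_[54*np.cos(th),54*np.sin(th),0*th+128]
    for u,v in (proj(f,q@M.T+o)-[x-45,y-40]+.5)*4.4: cv2.circle(a,(int(u),int(v)),1,(255,0,255),-1)
    T.append(np.hstack([im,a]))
cv2.imwrite("pics/seat.png",np.vstack(T))
```

```text
can [  1.04   1.19 259.36] std [0.97 0.95 2.  ] ori [149.84  -0.22  82.6 ] F [-0.1  0.8  0.7] F can [0.2 0.7 0.7] w 7.9216361153183446 t 9.75
```

View pics/seat.png

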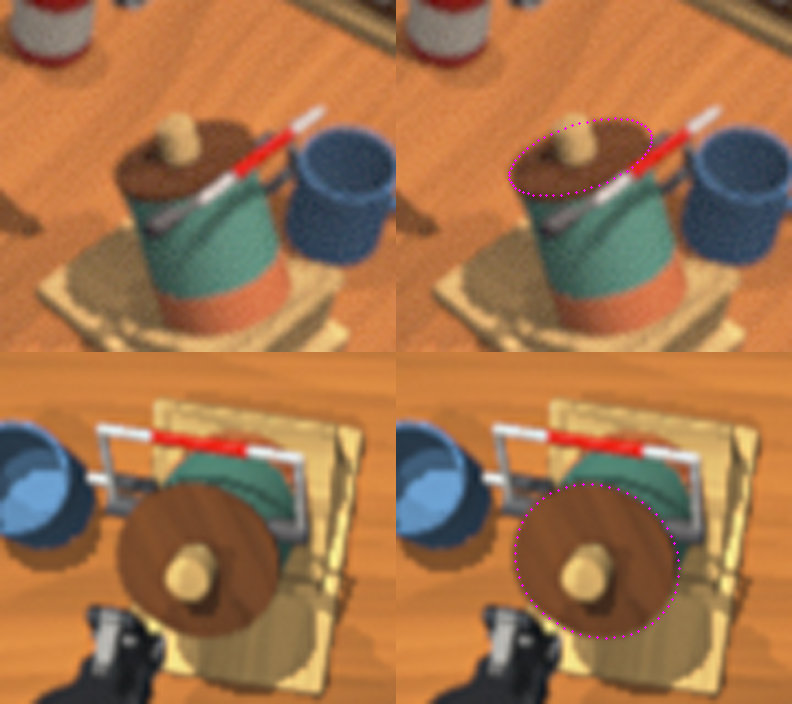

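The picture shows the lid flush on the rim in both views (disc overlay matches), the bail still open, and the bystanders unmoved. Next I'll bring the shut fingers upright, behind the bar, on its -y half.

```bash
cat >> h.py <<'E'
def vt(h,y,z):
    p=np.load("can.npy"); M,o=canT(p); pv=M@[24,0,108]+o; Z=R.from_euler('z',p[3],degrees=True).as_matrix()
    q=pv+Z@[h,y,0]; q[2]=z; return q,R.from_euler('xyz',[180,0,90+p[3]],degrees=True).as_matrix()
def bar(th): a=np.radians(30-th); return 74*np.sin(a),158.8+74*np.cos(a)
E
python3 - <<'E'
from h import *
s=avg(4); p,A=vt(80,-30,285); print(p); rows(p,A,5,s); print(s["joint_positions"])
E
```

```text
can [ -0.63  -0.61 254.85] std [0.02 0.12 0.06] ori [1.5013e+02 3.0000e-02 8.2480e+01] F [ 0.3 -0.2  0.4] F can [ 0.4 -0.2  0.2] w 0.029066898672496427 t 10.05
[676.94800638 143.4911708  285.        ]
5 dist/row 35.513753110453116 deg/row 5.974209541569637
[-0.58, 3.15, 1.54, 1.19, 0.0, -0.01]
[-0.58, 3.29, 1.21, 1.19, 0.0, -0.01]
[-0.58, 3.4, 0.86, 1.19, 0.0, -0.01]
[-0.58, 3.47, 0.5, 1.19, 0.0, -0.01]
[-0.59, 3.5, 0.14, 1.19, 0.0, -0.01]
[-21.51001682  10.45396229 -22.33605095 121.16855646  46.10589761
  38.25827545 -84.6905835 ]
```

Call:
jog_arm([
  [-0.58,3.15,1.54,1.19,0,-0.01,1],
  [-0.58,3.29,1.21,1.19,0,-0.01,1],
  [-0.58,3.4,0.86,1.19,0,-0.01,1],
  [-0.58,3.47,0.5,1.19,0,-0.01,1],
  [-0.59,3.5,0.14,1.19,0,-0.01,1],
])

```text
t: 10.55
eef_pos: [664.7, 146.1, 291.0]
orientation: [177.6, 0.3, 82.5]
contact_force: [1.0, 1.8, 1.0]
width: 0.0
grip_force: 0.0
```

Run:
```python
from h import *
s=avg(5); p,A=vt(80,-30,207); rows(p,A,3,s); print(s["eef_pos"],s["joint_positions"].round())
```

```text
can [149.57 -30.8  184.11] std [3.83 2.48 0.9 ] ori [177.68   0.45  82.14] F [ 0.5 -0.9 -0.9] F can [ 0.1 -0.8 -1.1] w -0.10152424278987676 t 10.8
3 dist/row 27.004455826307108 deg/row 0.803329102635295
[0.05, 0.2, 2.69, 0.15, 0.03, -0.03]
[0.04, 0.24, 2.69, 0.15, 0.03, -0.03]
[0.03, 0.27, 2.69, 0.15, 0.03, -0.03]
[667.61735312 143.89045784 287.47325761] [ -3.  31. -25.  78.  15.  72. -37.]
```

Call:
jog_arm([
  [0.04,0.2,2.7,0.15,0.03,-0.03,1],
  [0.04,0.2,2.7,0.15,0.03,-0.03,1],
  [0.03,0.2,2.7,0.15,0.03,-0.03,1],
  [0,0,0,0,0,0,1],
  [0,0,0,0,0,0,1],
])

```text
t: 11.3
eef_pos: [670.8, 147.5, 211.2]
orientation: [179.6, -0.0, 83.0]
contact_force: [0.4, 0.0, 0.2]
width: 0.1
grip_force: 0.0
```

Run:
```python
from h import *
s=avg(4); p0=np.array(s["eef_pos"]); A=Rm(s["orientation"])
for th in range(0,101,10):
    h,z=bar(th); p,_=vt(h+18,-30,z-15); print(th,p.round(0),(A.T@(p-p0)/10).round(2)); p0=p
```

```text
can [115.25 -26.61 117.14] std [0.25 0.14 0.15] ori [ 1.7949e+02 -8.0000e-02  8.2980e+01] F [-0.1  0.2  0.3] F can [0.  0.2 0.4] w 0.0616490672758469 t 11.5
0 [652. 147. 208.] [-0.33 -1.95  0.43]
10 [641. 148. 213.] [ 0.01 -1.16 -0.56]
20 [628. 150. 217.] [ 0.01 -1.24 -0.34]
30 [615. 151. 218.] [ 0.01 -1.28 -0.12]
40 [603. 153. 217.] [ 0.01 -1.29  0.1 ]
50 [590. 155. 213.] [ 0.01 -1.25  0.32]
60 [579. 156. 208.] [ 0.01 -1.17  0.53]
70 [568. 158. 200.] [ 0.01 -1.06  0.73]
80 [559. 159. 191.] [ 0.   -0.92  0.9 ]
90 [552. 160. 181.] [ 0.   -0.75  1.05]
100 [546. 160. 169.] [ 0.   -0.56  1.16]
```

Call:
jog_arm([
  [-0.3,-1.0,0.3,0,0,0,1],
  [0,-1.0,0.1,0,0,0,1],
  [0,-0.6,-0.3,0,0,0,1],
  [0,-0.6,-0.3,0,0,0,1],
  [0,-0.6,-0.2,0,0,0,1],
])

```text
t: 12.0
eef_pos: [634.2, 148.4, 214.9]
orientation: [179.5, -0.1, 82.9]
contact_force: [5.3, -1.1, 2.0]
width: -0.1
grip_force: 2.8
```

Call:
jog_arm([
  [0,-0.6,-0.2,0,0,0,1],
  [0,-0.6,-0.1,0,0,0,1],
  [0,-0.7,0,0,0,0,1],
  [0,-0.6,0,0,0,0,1],
  [0,-0.7,0.1,0,0,0,1],
])

```text
t: 12.5
eef_pos: [601.8, 152.7, 216.2]
orientation: [179.6, -0.1, 82.9]
contact_force: [2.3, -1.3, 3.5]
width: 0.2
grip_force: 1.7
```

Call:
jog_arm([
  [0,-0.6,0.1,0,0,0,1],
  [0,-0.7,0.2,0,0,0,1],
  [0,-0.6,0.3,0,0,0,1],
  [0,-0.6,0.3,0,0,0,1],
  [0,-0.6,0.3,0,0,0,1],
])

```text
t: 13.0
eef_pos: [570.5, 156.2, 202.8]
orientation: [179.7, -0.0, 82.9]
contact_force: [3.5, 0.6, -2.8]
width: -0.0
grip_force: 1.5
```

Call:
jog_arm([
  [0,-0.6,0.4,0,0,0,1],
  [0,-0.6,0.4,0,0,0,1],
  [0,-0.5,0.4,0,0,0,1],
  [0,-0.5,0.4,0,0,0,1],
  [0,0,0,0,0,0,1],
])

```text
t: 13.5
eef_pos: [548.2, 158.9, 186.7]
orientation: [179.8, 0.0, 83.0]
contact_force: [-0.6, -0.1, 0.1]
width: 0.3
grip_force: 0.0
```

Run:
```python
from cell import *
from h import *
s=avg(3); T=[]
for n,(x,y) in(("scene",(375,175)),("top",(240,160))):
    f=grab_frame(n); T.append(cv2.resize(f["image"][y-40:y+40,x-45:x+45,::-1],None,fx=4.4,fy=4.4,interpolation=cv2.INTER_CUBIC))
cv2.imwrite("pics/bail.png",np.hstack(T))
```

```text
can [ -3.75 -31.11 157.01] std [0.31 0.02 0.16] ori [ 1.7967e+02 -2.0000e-02  8.2940e+01] F [ 0.5 -0.3 -0.3] F can [ 0.3 -0.2 -0.5] w 0.3142256744007709 t 13.65
```

View pics/bail.png

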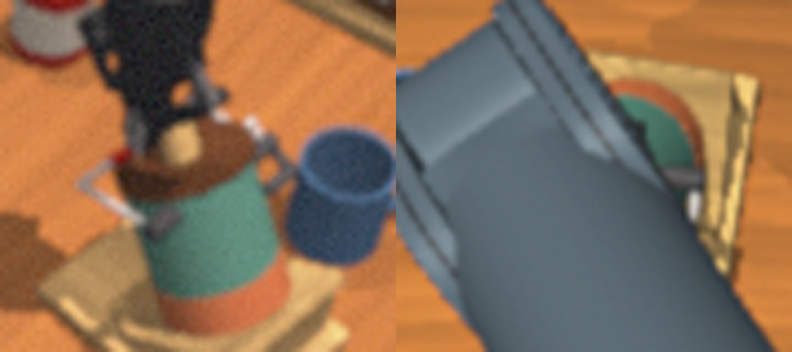

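The bail has snapped down to the front: the bar now lies at the lid's near edge (crop 110,165). I'll retreat straight up.

Call:
jog_arm([
  [0,0,-2,0,0,0,1],
  [0,0,-3,0,0,0,1],
  [0,0,-4,0,0,0,1],
  [0,-2,-4,0,0,0,1],
  [0,-3,-3,0,0,0,1],
])

```text
t: 14.25
eef_pos: [499.8, 165.0, 349.2]
orientation: [179.6, -0.1, 82.8]
contact_force: [0.2, 0.8, 0.1]
width: 0.1
grip_force: 0.0
```

Call:
jog_arm([
  [-4,0,0,0,0,0,1],
  [-4,0,0,0,0,0,1],
  [-4,0,0,0,0,0,1],
  [-4,0,0,0,0,0,1],
  [-4,0,0,0,0,0,1],
])

```text
t: 14.75
eef_pos: [474.0, -35.0, 347.3]
orientation: [179.6, -0.0, 82.9]
contact_force: [0.4, 0.6, -0.4]
width: 0.1
grip_force: 0.0
```

Run:
```python
from cell import *
from h import *
s=avg(3); T=[]; M,o=canT(np.load("can.npy"));th=np.linspace(0,2*np.pi,60)
for n,(x,y) in(("scene",(375,175)),("top",(240,160))):
    f=grab_frame(n); im=cv2.resize(f["image"][y-40:y+40,x-45:x+45,::-1],None,fx=4.4,fy=4.4,interpolation=cv2.INTER_CUBIC)
    q=np.c_[54*np.cos(th),54*np.sin(th),0*th+128]
    a=np.radians(60)-2.28; q=np.r_[q,[[24+74*np.sin(a),k,108+74*np.cos(a)] for k in(-62,-30,0,30,62)]]
    for u,v in (proj(f,q@M.T+o)-[x-45,y-40]+.5)*4.4: cv2.circle(im,(int(u),int(v)),1,(255,0,255),-1)
    T.append(im)
    print(n,[(l,np.round(look_for(l,f)[0]["at"]).tolist()) for l in("tumbler","mug","bowl") if look_for(l,f)])
cv2.imwrite("pics/end.png",np.hstack(T))
```

```text
can [  33.08 -237.43  320.14] std [0.41 2.59 0.06] ori [1.7964e+02 1.1000e-01 8.2520e+01] F [-0.4 -1.7  0. ] F can [-0.1 -1.8  0.1] w 0.01739936355012058 t 14.9
scene [('tumbler', [551.0, -110.0, 61.0]), ('mug', [648.0, 325.0, 52.0]), ('bowl', [696.0, -127.0, 26.0])]
top [('mug', [648.0, 341.0, 34.0]), ('bowl', [714.0, -149.0, 20.0])]
```

View pics/end.png

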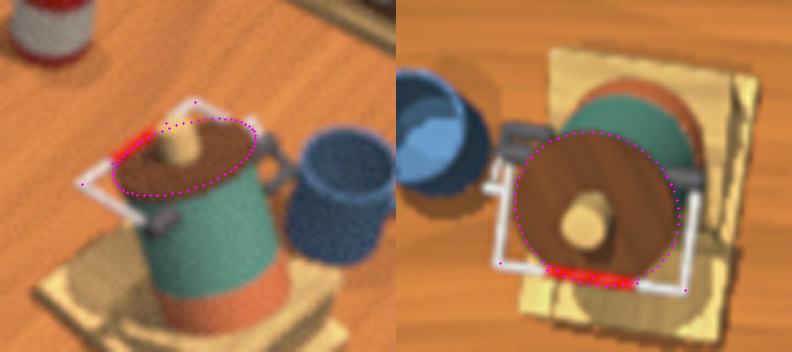

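The picture shows the lid fully seated and the bail bar at its predicted 2.28 rad closed position on the lid's front (the overlay points match in both views). The tumbler, mug and bowl have not moved, and the arm is clear.

```bash
python3 -c "
from cell import bot
print(bot.job_done())"
```

```text
the job is handed in; nothing more can be done
None
```

The lid is fully home on the canister and released, the bail is snapped over onto its front, and the job was handed in at about 15 s with the arm clear.

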